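Unlock the control box with the panel key from the tool stand

TASK

Lift the short T-handle key with the thick square socket up and off its double hook on the tool stand and set it right down over the square spindle of the latch in the control box's door. With the key, turn the latch anticlockwise (seen from above) all the way to its stop, so that the door is unlocked, and leave the key standing upright on the spindle. Leave the thin T-handle hexagon key on its hook and the other loose things on the bench where they are.

Things in the scene. Friction and masses are not known exactly. Their poses are not given: they have to be found in the camera images.
- panel_key: Steel T-handle panel key, 0.16 kg, loose, hanging socket down in one of the stand's two double hooks. Origin: centre of the socket's mouth (lower end); z up along the 12 mm round shank, y along the cross bar. Square socket 22 x 22 mm outside, 13 x 13 mm inside with sides along x and y, 18 mm deep, its mouth bevelled out to 18 x 18 mm over the first 3.5 mm. The key is 88 mm high.
- key_bar (a point): Middle of the panel key's cross bar, 70 mm above the socket's mouth; axes as the key's. Bar 9 mm thick, 90 mm long over its ball ends; the prongs bear on it 24 mm either side of the middle. Here sits a square hub, 16 x 16 mm (sides along x and y), from 10 mm below to 18 mm above this point (top of the key): grip it from above across its x faces, between the prongs.
- spindle (a point): Foot of the latch's square steel spindle, where the mouth of the seated key rests, 72 mm above the bench; turns with the latch. z up; x, y square to the flats. Spindle 11.5 x 11.5 mm, top 16.4 mm above this point, bevelled to 6 x 6 mm over its last 4 mm. Round it a collar, 40 mm inside, 47 mm outside, 6.4 mm high. The key fits in any of four quarter positions, about 8 degrees of play either way.
- latch (a joint): Quarter-turn latch of the box's door, rad: 0 = fully locked, 1.571 = fully unlocked, against its stop. Grows anticlockwise seen from above. It starts between 0 and 0.3, needs about 0.06 N m and stays where it is left.
- control_box: Fixed grey steel box lying on its back, door up, 110 x 190 x 70 mm (x, y, z); origin under its middle on the bench. Hinges at its +y side, latch spindle at (0, -55) mm in its frame, three black cable glands on its -x wall. The door itself is not to be opened.
- tool_stand: Fixed dark sheet-steel stand, upright plate 200 mm wide (y) and 172 mm high, with a foot plate that reaches 44 mm to its -x side. Origin on the bench below the front face of the plate. Two double hooks stick out to -x.
- hook_left (a point): Left (+y) hook seat: middle of a hung cross bar, 150 mm above the bench, 58 mm in front of the plate; axes as the stand's. A double hook is two 7 mm steel prongs along x, 24 mm either side of the seat in y, rising gently to the plate behind; their upturned tips end 16 mm in front of the bar's axis and 10 mm above it: raise the bar 16 mm or more, then draw it to -x.
- hook_right (a point): Seat of the right (-y) double hook, 100 mm from the left one; the same in all else.
- hex_key: Thin T-handle hexagon key of plain steel hanging in the other double hook; loose. Same cross bar and hub, but a long 8 mm shank. Origin at its tip; bar axis at z = 104 mm. To be left hanging.
- hex_bar (a point): Middle of the hexagon key's cross bar, 104 mm above its tip; its axes.
- red_screwdriver: Screwdriver, 216 x 30 x 28 mm, lying at the left of the bench; loose, to be left alone. Origin under its middle.
- reg_unit: Small regulator, black block on a pale plate, 44 x 44 x 14 mm, lying at the front of the bench, right of the box; loose, to be left alone. Origin under its middle. Right of it, between y = 0 and -0.36 m, stands the fixed starter motor in its clamp: under 0.16 m high, but 0.21 m at the ball handle at its near right end (x 0.37, y -0.31 m); pass above it.
- stud: Small brass stud, 16 mm thick, 51 mm high, standing right of the stand, behind the starter motor's nose; loose, to be left alone. Origin under its middle.

How it is judged:
By the outcome, as a careful person would: the job done as asked, in the order asked, and still so for the second after the job is handed in, with the robot touching nothing.
It also fails if it takes over 54 s, if anything falls off the work surface, if the arm or the gripper's body presses on something with over 40 N, if the wrist force passes 120 N, or if a joint passes its speed limit or range.

ROBOT

A 6-joint arm with a two-finger parallel gripper is mounted at the origin on a cart in front of the work surface, level with it; the furniture and walls round the work are solid. World frame = base frame: x ahead of the robot, y to its left, z up, the work surface at z = 0. Lengths are in m, angles in degrees, forces in N, time in s.
With the tool pointing down it reaches from about 0.375 to 0.9 m from the base axis. Payload 3.1 kg.
Tool frame: the origin (TCP) lies midway between the tips of the shut fingers; the grasp point (between the pads) lies 19 mm behind it; z points along the fingers, y is the line along which they close (so a half turn about z gives the same grasp; the last joint's range is limited). The gripper opens to 87 mm and grips with 3 to 60 N. Pads are 19 mm wide; open, the fingers measure 117 mm over their backs; the gripper's body (75 mm by 190 mm) begins 51 mm behind the grasp point.
Start: joints at [-10.227, 30.224, 82.088, -0, 67.689, -10.227], TCP at [0.625, 0, 0.223] pointing down, gripper open.
Joint ranges: [-176.69, 176.69], [-43.24, 126.21], [12.49, 139.97], [-82, 262], [0, 151.66], [-163.58, 163.58]. Speed limits (degrees/s): [159.86, 159.86, 180, 180, 180, 180].

INTERFACE

Orientations are given as a 3x3 rotation matrix whose columns are the frame's x, y, z axes.
In Python, from rig import read_state, capture, camera_info, hand_in gives the robot as it stands.
- The arm moves only by the tool drive_tool, never from a script. Its argument "motion" is a list of rows, each a list of 2 entries, a list of its own where there are three numbers: the shift along the tool's x, y, z in mm, then the turn, a rotation vector about the tool's x, y, z in rad. A call has 1 to 5 rows; each row shifts and turns the commanded pose from where the row before left it, along the tool's axes as they then stand; what a row does not reach is not made up. A row lasts 1/10 s, in which the tool goes at most 50 mm and 8.59 degrees, less where a joint would pass 70% of its speed; a pose out of reach is approached as far as the arm can. A call is refused whole if a number of a shift passes 50 or a number of a turn 0.15, either way. A call with a gripper value outside its range is refused whole. "gripper" is the opening, from 0 (shut) to 1 (fully open), set as the call begins (left out, the last holds). The fingers move at their own pace and stop on an object; the grip force is fixed at half the most. Time passes only in rows, so rows that do not move let the fingers close. It gives the time, the measured TCP pose, the force, the opening and the grip force at its end, in the units of the state.
- read_state(): the state, without advancing time (a new reading comes with each control period).
- capture(name): name is "scene" or "side" or "wrist"; returns the picture (480x640x3 uint8, red, green, blue); there is no depth.
- camera_info(name): a dict with "fovy" (degrees; the focal length in pixels is half the picture's height over the tangent of half this angle, whatever the lens; pixels are square), "cx", "cy" (the principal point, pixels), "xyz" and "orientation" of the camera in the world; the wrist camera has in their place "T_tool_cam" (4x4, takes a point from camera to tool coordinates, whose origin is the TCP and whose axes are the flange's). Camera axes: x right, y down, z forward; pixel columns grow to the right and rows downward; lengths in m; the calibration is good to about 2 mm. A picture is of the moment at which its call begins: read the wrist's pose just before it. camera_info takes no time and is no camera call.
- hand_in(): hands the job in; it is judged then, once.
The state is a dict: "time_s": time; "joint_positions": joint angles; "qvel": joint speeds; "tau": joint torques, N m; "position": TCP position; "tcp_rot": TCP orientation; "force": force on the tool from outside, world axes, zero at the start; "moment": the same for the moment, N m; "opening": opening from 0.0 (shut) to 1.0 (fully open); "grasp_force": force on a finger pad.
Only numpy, scipy, OpenCV 4.12 (cv2) and the standard library are available. Lean on these libraries where they do the work, as an engineer would, in place of code of your own. Each camera call takes 0.05 s, during which the arm holds its last target. There are 200 camera calls.

## Working session

There is one attempt and no reset: what is moved stays moved. The work goes in short steps, Python scripts to look and compute and a tool call to move; the robot and the scene stay as the last step left them, time stands still between calls to the robot, and variables do not carry over. Pictures are saved under pics/ and viewed, at most 10 in all, crops included, and the job is handed in when it is done.

Besides the shell and the picture viewer there is one more tool, called after "Emit:" as name([rows], argument=value, ...), one row to a line, values as JSON. drive_tool: Moves the arm, as the interface text tells. Its arguments: {"type":"object","properties":{"motion":{"type":"array","items":{"type":"array"}},"gripper":{"type":"number"}},"required":["motion"]}

```bash
mkdir -p pics; ls; cat > h.py <<'E'
import numpy as np, cv2
from rig import *
def cam(name, st=None):
    ci=camera_info(name); f=240/np.tan(np.radians(ci["fovy"]/2))
    if name=="wrist":
        T=np.array(ci["T_tool_cam"]); R=np.array(st["tcp_rot"]); p=np.array(st["position"])
        return f,ci["cx"],ci["cy"],R@T[:3,3]+p,R@T[:3,:3]
    return f,ci["cx"],ci["cy"],np.array(ci["xyz"]),np.array(ci["orientation"])
def ray(c,u,v):
    f,cx,cy,p,R=c; d=R@np.array([(u-cx)/f,(v-cy)/f,1]); return p,d
def atz(c,u,v,z):
    p,d=ray(c,u,v); return p+d*(z-p[2])/d[2]
def proj(c,X):
    f,cx,cy,p,R=c; q=R.T@(np.array(X)-p); return np.array([f*q[0]/q[2]+cx,f*q[1]/q[2]+cy])
def tri(*rs):
    A=np.zeros((3,3));b=np.zeros(3)
    for p,d in rs:
        d=d/np.linalg.norm(d);M=np.eye(3)-np.outer(d,d);A+=M;b+=M@p
    x=np.linalg.solve(A,b); return x,[np.linalg.norm(np.cross(x-p,d/np.linalg.norm(d))) for p,d in rs]
E
python3 - <<'E'
from h import *
for n in ["scene","side","wrist"]:
    s=read_state(); cv2.imwrite(f"pics/{n}0.png",capture(n)[:,:,::-1]); c=cam(n,s); print(n,camera_info(n)["fovy"],c[3],c[4].round(3).tolist())
print(s["time_s"],s["tcp_rot"],s["force"])
E
```

```text
pics
scene 49.24108171106573 [ 0.12622115 -0.44926477  0.76368886] [[0.83, -0.363, 0.424], [-0.558, -0.551, 0.62], [0.009, -0.751, -0.66]]
side 49.61175526969993 [ 0.15314209 -0.54221098  0.61435925] [[0.87, -0.256, 0.421], [-0.493, -0.463, 0.737], [0.006, -0.848, -0.529]]
wrist 61.43968525714395 [0.62431601 0.07778522 0.38464095] [[1.0, -0.0, -0.003], [-0.001, -0.96, -0.281], [-0.003, 0.281, -0.96]]
0.1 [[ 4.65385619e-06  9.99998082e-01 -1.95872690e-03]
 [ 9.99999936e-01 -3.95081400e-06  3.58931846e-04]
 [ 3.58923419e-04 -1.95872844e-03 -9.99998017e-01]] [-0.23644575 -0.33874395  0.27409878]
```

View pics/scene0.png

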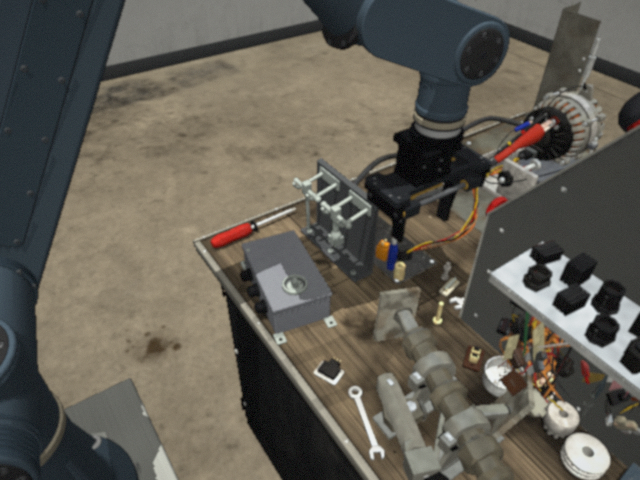

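View pics/side0.png

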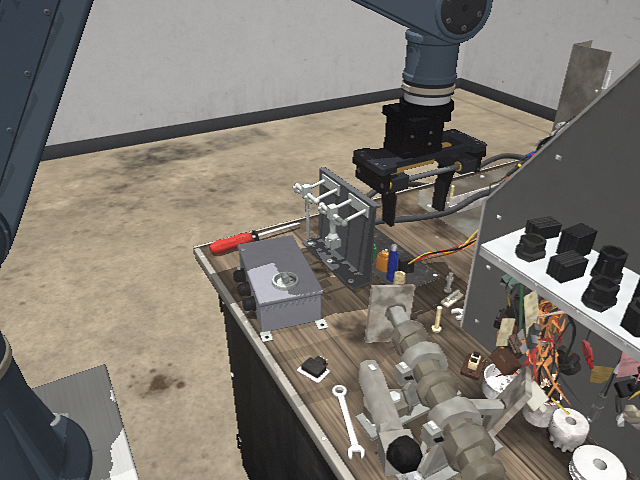

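View pics/wrist0.png

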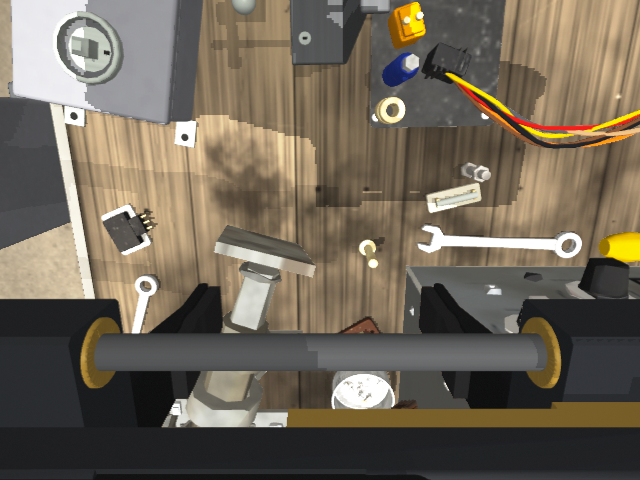

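The scene and side pictures show the box with its spindle collar at about (285,281) side, the stand at (345,225), the thin hex key on the left hook (308,205) and the thick-socket key on the right hook (333,240). The wrist picture shows the spindle collar at (88,47).

```bash
python3 - <<'E'
from h import *
s=read_state(); w=cam("wrist",s); sd=cam("side"); sc=cam("scene")
print("spindle w",atz(w,88,47,.085),"side",atz(sd,285,281,.085),"scene",atz(sc,292,284,.085))
print("hub R side",atz(sd,333,208,.168),"scene",atz(sc,336,209,.168))
im=cv2.imread("pics/side0.png")[160:295,230:400]; cv2.imwrite("pics/sidecrop.png",cv2.resize(im,None,fx=4.4,fy=4.4,interpolation=cv2.INTER_CUBIC))
E
```

```text
spindle w [0.46603609 0.1274793  0.085     ] side [0.45422071 0.11094847 0.085     ] scene [0.45272043 0.12230058 0.085     ]
hub R side [0.58006189 0.16544524 0.168     ] scene [0.58166789 0.17216769 0.168     ]
```

View pics/sidecrop.png

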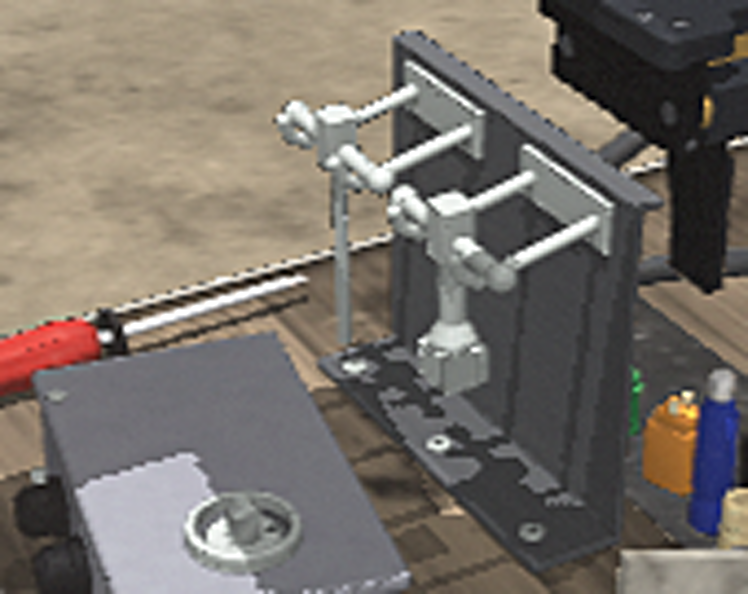

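The crop shows the panel key (thick square socket) on the right hook, hub top at side pixel (333,206), and the collar centre at (285,280). Now I move above both for a close wrist view.

Emit:
drive_tool([
  [[0,0,-45],[0,0,0]],
  [[15,-10,-40],[0,0,0]],
  [[30,-25,-25],[0,0,0]],
  [[30,-30,-20],[0,0,0]],
  [[25,-25,-20],[0,0,0]],
], gripper=0.6)

```text
time_s: 0.65
position: [0.5333, 0.1012, 0.3732]
tcp_rot: [[0.0, 1.0, -0.001], [1.0, -0.0, 0.001], [0.001, -0.001, -1.0]]
force: [-0.5, 0.2, 0.3]
opening: 0.648
grasp_force: 0.0
```

Emit:
drive_tool([
  [[0,0,0],[0,0,0]],
  [[0,0,0],[0,0,0]],
  [[0,0,0],[0,0,0]],
])

```text
time_s: 0.95
position: [0.5352, 0.0994, 0.3716]
tcp_rot: [[0.001, 1.0, -0.001], [1.0, -0.001, -0.0], [-0.0, -0.001, -1.0]]
force: [0.5, -0.6, 0.1]
opening: 0.602
grasp_force: 0.0
```

```bash
python3 - <<'E'
from h import *
import json
s=read_state(); cv2.imwrite("pics/wrist1.png",capture("wrist")[:,:,::-1]); json.dump({k:np.array(s[k]).tolist() for k in ("position","tcp_rot")},open("w1.json","w")); print(s["position"],s["time_s"])
E
```

```text
[0.53520947 0.09944535 0.37162504] 0.95
```

View pics/wrist1.png

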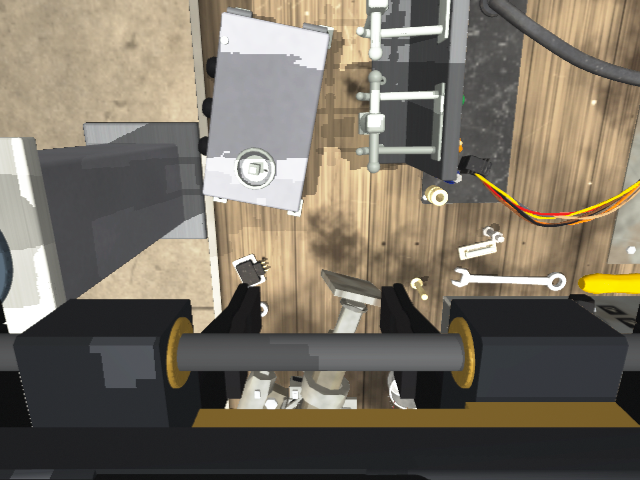

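Spindle collar at about (256,168), panel key hub at (374,121) with bar ends (375,78)-(374,165); enlarging both.

```bash
python3 - <<'E'
from h import *
im=cv2.imread("pics/wrist1.png")
a=cv2.resize(im[138:198,226:286],(400,400),interpolation=cv2.INTER_CUBIC)
b=cv2.resize(im[66:176,340:450],(400,400),interpolation=cv2.INTER_CUBIC)
cv2.imwrite("pics/crop1.png",np.hstack([a,b]))
E
```

```text
(no output)
```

View pics/crop1.png

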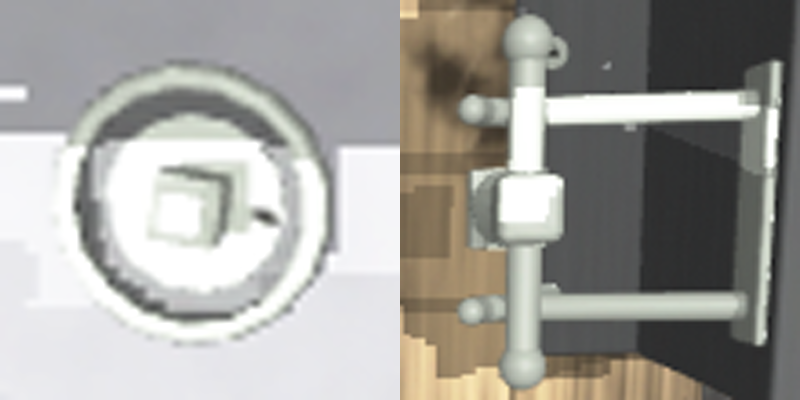

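```bash
python3 - <<'E'
from h import *
import json
s=json.load(open("w1.json")); w=cam("wrist",s); sd=cam("side");sc=cam("scene")
print("collar",atz(w,255.1,168.6,.0784),"tip",atz(w,253,169.8,.0884))
h=atz(w,375.75,122.9,.168);print("hub",h, "tri",tri(ray(w,375.75,122.9),ray(sd,332.7,205.9)))
a=atz(w,375.5,76.2,.15);b=atz(w,373.6,167.2,.15);print("bar",a,b,(a+b)/2,np.linalg.norm(a-b),"yaw",np.degrees(np.arctan2(-(a-b)[0],(a-b)[1])))
print("tri spindle",tri(ray(w,255.1,168.6),ray(sd,284.5,280.5)))
E
```

```text
collar [0.46120127 0.12812895 0.0784    ] tip [0.46046081 0.12790809 0.0884    ]
hub [0.58263774 0.17699996 0.168     ] tri (array([0.58421221, 0.17632933, 0.16592983]), [np.float64(0.0014579341421563686), np.float64(0.0014579341421562845)])
bar [0.58327585 0.21667002 0.15      ] [0.58443519 0.13698525 0.15      ] [0.58385552 0.17682764 0.15      ] 0.07969320062325977 yaw 0.8335418334796649
tri spindle (array([0.46059945, 0.1274397 , 0.07318068]), [np.float64(0.00027408750738568556), np.float64(0.00027408750738574925)])
```

Hub and bar agree (bar ball centres 80 mm apart, hub height 0.166); the spindle height also fits. Closer look straight down at the spindle for its yaw.

Emit:
drive_tool([
  [[-10,-20,30],[0,0,0]],
  [[-15,-25,35],[0,0,0]],
  [[-15,-20,40],[0,0,0]],
  [[-9,-9,45],[0,0,0]],
  [[0,0,0],[0,0,0]],
], gripper=0.55)

```text
time_s: 1.5
position: [0.455, 0.0501, 0.2171]
tcp_rot: [[0.003, 1.0, -0.016], [1.0, -0.003, 0.002], [0.002, -0.016, -1.0]]
force: [0.1, -0.5, -0.9]
opening: 0.55
grasp_force: 0.0
```

Emit:
drive_tool([
  [[0,0,0],[0,0,0]],
  [[0,0,0],[0,0,0]],
])

```text
time_s: 1.7
position: [0.464, 0.0507, 0.2243]
tcp_rot: [[0.0, 1.0, 0.005], [1.0, -0.0, -0.0], [-0.0, 0.005, -1.0]]
force: [0.6, 0.2, 0.2]
opening: 0.552
grasp_force: 0.0
```

```bash
python3 - <<'E'
from h import *
import json
s=read_state(); im=capture("wrist")[:,:,::-1]; cv2.imwrite("pics/wrist2.png",im); json.dump({k:np.array(s[k]).tolist() for k in ("position","tcp_rot")},open("w2.json","w")); print(s["position"],s["time_s"])
c=proj(cam("wrist",s),[.461,.128,.08]); print(c)
u,v=int(c[0]),int(c[1]); a=im[v-40:v+40,u-40:u+40]; print(u-40,v-40)
cv2.imwrite("pics/crop2.png",np.hstack([cv2.resize(a,(560,560),interpolation=cv2.INTER_CUBIC),cv2.resize(im,(240,180))[:0].reshape(0,240,3) if 0 else np.pad(cv2.resize(im,(240,180)),((0,380),(0,0),(0,0)))]))
E
```

```text
[0.46398847 0.0507036  0.22426724] 1.7
[316.0217035  123.42188818]
276 83
```

View pics/crop2.png

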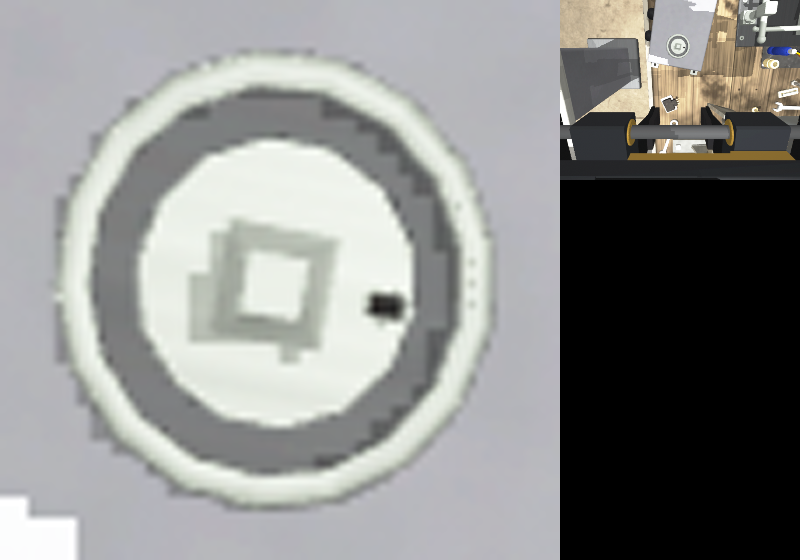

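Crisp view: spindle square corners at crop (233,218), (340,240), (320,350), (213,330), tip centre (275,284), mark at (387,306) → yaw about 11° clockwise.

```bash
python3 - <<'E'
from h import *
import json
s=json.load(open("w2.json")); w=cam("wrist",s)
P=[atz(w,276+a/7,83+b/7,z)[:2] for a,b,z in [(233,218,.0844),(340,240,.0844),(320,350,.0844),(213,330,.0844),(275,284,.0884),(277,281,.0784),(387,306,.072)]]
P=np.array(P);print(P.round(4)); c=P[:4].mean(0);print(c)
an=lambda d:np.degrees(np.arctan2(d[1],d[0]))
print([an(P[1]-P[0]),an(P[2]-P[3]),an(P[0]-P[3])-90,an(P[1]-P[2])-90,an(P[6]-c)])
print(np.linalg.norm(P[1]-P[0]),np.linalg.norm(P[1]-P[2]))
im=cv2.imread("pics/wrist1.png"); s=json.load(open("w1.json")); w=cam("wrist",s)
for a,b in [((227,10),(204,192)),((328,28),(299,208))]:
    A=atz(w,*a,.07);B=atz(w,*b,.07);print("box edge",an((A-B)[:2])-90,np.linalg.norm(A-B))
E
```

```text
[[0.4562 0.1344]
 [0.4672 0.1322]
 [0.4651 0.1213]
 [0.4541 0.1234]
 [0.4605 0.1279]
 [0.4607 0.1282]
 [0.4724 0.1256]]
[0.46065181 0.12782442]
[np.float64(-11.19656278272347), np.float64(-10.325466322812582), np.float64(-11.114935725464576), np.float64(-10.692192192476753), np.float64(-10.732463184386752)]
0.011145478271980501 0.011067124176988165
box edge -11.784994572093453 0.19192121554475167
box edge -9.918062218072748 0.19286330015135744
```

Emit:
drive_tool([
  [[25,24,0],[0,0,0]],
  [[30,30,0],[0,0,0]],
  [[30,30,0],[0,0,0]],
  [[25,25,0],[0,0,0]],
  [[16,10,0],[0,0,0]],
], gripper=0.5)

```text
time_s: 2.25
position: [0.5844, 0.1799, 0.225]
tcp_rot: [[-0.002, 1.0, 0.007], [1.0, 0.002, 0.001], [0.001, 0.007, -1.0]]
force: [-0.1, -0.5, -0.8]
opening: 0.499
grasp_force: 0.0
```

Emit:
drive_tool([
  [[0,0,0],[0,0,0]],
  [[0,0,0],[0,0,0]],
  [[0,0,0],[0,0,0]],
  [[0,0,0],[0,0,0]],
  [[0,0,0],[0,0,0]],
])

```text
time_s: 2.75
position: [0.5797, 0.1763, 0.2229]
tcp_rot: [[0.001, 1.0, 0.0], [1.0, -0.001, -0.0], [-0.0, 0.0, -1.0]]
force: [-0.1, -0.2, 0.3]
opening: 0.501
grasp_force: 0.0
```

```bash
python3 - <<'E'
from h import *
s=read_state(); print(s["position"],s["tcp_rot"].round(4).tolist() if hasattr(s["tcp_rot"],"round") else s["tcp_rot"],s["qvel"])
E
```

```text
[0.57968275 0.17633086 0.22291115] [[0.001, 1.0, 0.0001], [1.0, -0.001, -0.0], [-0.0, 0.0001, -1.0]] [ 0.07174085  0.23044075 -0.1292303   0.0777241  -0.00822778  0.10363489]
```

Emit:
drive_tool([
  [[0.5,3.5,10],[0,0,-0.01]],
  [[0,0,20],[0,0,0]],
  [[0,0,20],[0,0,0]],
  [[0,0,20],[0,0,0]],
  [[0,0,15],[0,0,0]],
], gripper=0.5)

```text
time_s: 3.25
position: [0.5828, 0.1771, 0.1355]
tcp_rot: [[-0.01, 1.0, -0.002], [1.0, 0.01, -0.0], [-0.0, -0.002, -1.0]]
force: [-0.3, 0.4, -0.9]
opening: 0.501
grasp_force: 0.0
```

Emit:
drive_tool([
  [[0,0,0],[0,0,0]],
  [[0,0,0],[0,0,0]],
  [[0,0,0],[0,0,0]],
])

```text
time_s: 3.55
position: [0.5843, 0.1775, 0.1383]
tcp_rot: [[-0.01, 1.0, 0.002], [1.0, 0.01, 0.0], [0.0, 0.002, -1.0]]
force: [-0.0, 0.3, -0.5]
opening: 0.5
grasp_force: 0.0
```

Emit:
drive_tool([
  [[0,0,0],[0,0,0]],
  [[0,0,0],[0,0,0]],
  [[0,0,0],[0,0,0]],
  [[0,0,0],[0,0,0]],
  [[0,0,0],[0,0,0]],
], gripper=0.0)

```text
time_s: 4.05
position: [0.5836, 0.1776, 0.1377]
tcp_rot: [[-0.01, 1.0, 0.0], [1.0, 0.01, 0.0], [0.0, 0.0, -1.0]]
force: [-0.2, -0.4, 0.2]
opening: 0.184
grasp_force: 29.8
```

Gripped (opening 16 mm, 30 N). Lift straight up.

Emit:
drive_tool([
  [[0,0,-5],[0,0,0]],
  [[0,0,-10],[0,0,0]],
  [[0,0,-15],[0,0,0]],
  [[0,0,-20],[0,0,0]],
  [[0,0,-10],[0,0,0]],
])

```text
time_s: 4.55
position: [0.5844, 0.1777, 0.1998]
tcp_rot: [[-0.01, 1.0, 0.003], [1.0, 0.01, 0.0], [0.0, 0.003, -1.0]]
force: [0.2, 1.1, -1.5]
opening: 0.18
grasp_force: 29.8
```

Emit:
drive_tool([
  [[0,-10,0],[0,0,0]],
  [[0,-20,0],[0,0,0]],
  [[0,-30,0],[0,0,0]],
  [[-20,-30,0],[0,0,0.04]],
  [[-20,-20,0],[0,0,0.1]],
])

```text
time_s: 5.05
position: [0.4687, 0.1372, 0.1965]
tcp_rot: [[0.131, 0.991, -0.005], [0.991, -0.131, -0.0], [-0.001, -0.005, -1.0]]
force: [0.9, -1.3, -1.5]
opening: 0.175
grasp_force: 29.8
```

Emit:
drive_tool([
  [[-9,-11,0],[0,0,0.06]],
  [[0,0,0],[0,0,0]],
  [[0,0,0],[0,0,0]],
  [[0,0,0],[0,0,0]],
  [[0,0,0],[0,0,0]],
])

```text
time_s: 5.55
position: [0.4619, 0.1302, 0.1975]
tcp_rot: [[0.188, 0.982, 0.001], [0.982, -0.188, 0.0], [0.0, 0.001, -1.0]]
force: [0.0, -1.3, -2.6]
opening: 0.181
grasp_force: 29.8
```

```bash
python3 - <<'E'
from h import *
s=read_state(); R=np.array(s["tcp_rot"]); p=np.array(s["position"]); print(p,R.round(3).tolist(),s["force"],s["moment"])
print("yaw",np.degrees(np.arctan2(-R[0,0],R[1,0])),"shift mm tool",1000*R.T@(np.array([.4606,.1279,p[2]])-p))
im=capture("side")[:,:,::-1]; w=capture("wrist")[:,:,::-1]
cv2.imwrite("pics/held.png",np.hstack([cv2.resize(im[130:330,210:410],(560,560),interpolation=cv2.INTER_CUBIC),np.pad(cv2.resize(w,(240,180)),((0,380),(0,0),(0,0)))]))
E
```

```text
[0.46188909 0.13016414 0.19746319] [[0.188, 0.982, 0.001], [0.982, -0.188, 0.0], [0.0, 0.001, -1.0]] [ 0.03519493 -1.30559334 -2.55901033] [0.00931425 0.01519079 0.01153277]
yaw -10.82699322389935 shift mm tool [-2.46597900e+00 -8.40835114e-01 -1.25906195e-03]
```

View pics/held.png

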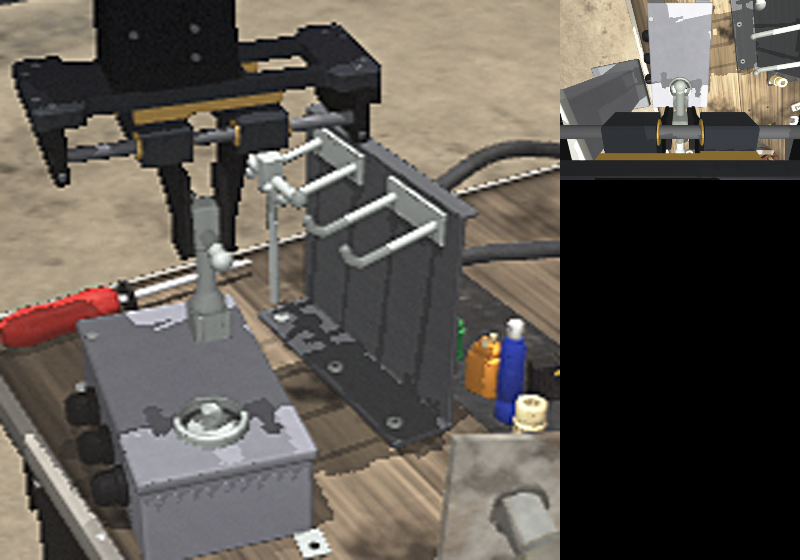

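The key is held above the box, hex key still on its left hook; socket bottom at crop (210,338), hub top (203,199). It may lean; check against projections of an upright key.

```bash
python3 - <<'E'
from h import *
s=read_state(); p=np.array(s["position"]); print(p)
sd=cam("side"); 
cr=lambda X:((proj(sd,X)-[210,130])*2.8).round(1)
for n,z in [("hubtop",.0303),("bar",.0123),("socktop",-.0357),("mouth",-.0577)]:
    print(n,cr(p+[0,0,z]), "lean y+10mm:",cr(p+[0,.01,z])-cr(p+[0,0,z]),"x+10:",cr(p+[.01,0,z])-cr(p+[0,0,z]))
print("spindle tip",cr([.4606,.1279,.0884]),"collar",cr([.4606,.1279,.0784]))
w=cam("wrist",s);print("wrist mouth px",proj(w,p+[0,0,-.0577])*240/640+[560,0], proj(w,p+[0,0,-.0577]),proj(w,p+[0,0,.0303]))
E
```

```text
[0.46156819 0.13006149 0.19741474]
hubtop [198.9 199.8] lean y+10mm: [-7.5 -7.1] x+10: [15.8 -3.9]
bar [200.1 227.5] lean y+10mm: [-7.5 -7.2] x+10: [15.5 -4. ]
socktop [202.9 298.4] lean y+10mm: [-7.3 -7.6] x+10: [15.1 -4.3]
mouth [204.1 329.5] lean y+10mm: [-7.2 -7.8] x+10: [14.9 -4.3]
spindle tip [207.  401.2] collar [207.6 414.2]
wrist mouth px [680.52727845  98.53665185] [321.40607588 262.76440493] [321.91407299 341.93070751]
```

Upright within ~1 mm. Descend to just above the spindle.

Emit:
drive_tool([
  [[-2.2,-0.6,5],[0,0,0]],
  [[0,0,15],[0,0,0]],
  [[0,0,15],[0,0,0]],
  [[0,0,8],[0,0,0]],
  [[0,0,0],[0,0,0]],
])

```text
time_s: 6.15
position: [0.4591, 0.1276, 0.1533]
tcp_rot: [[0.189, 0.982, -0.003], [0.982, -0.189, -0.0], [-0.001, -0.003, -1.0]]
force: [0.0, 1.0, -1.6]
opening: 0.18
grasp_force: 29.8
```

Emit:
drive_tool([
  [[0,0,0],[0,0,0]],
  [[0,0,0],[0,0,0]],
  [[0,0,0],[0,0,0]],
  [[0,0,0],[0,0,0]],
  [[0,0,0],[0,0,0]],
])

```text
time_s: 6.65
position: [0.4602, 0.1277, 0.1549]
tcp_rot: [[0.189, 0.982, 0.001], [0.982, -0.189, 0.0], [0.0, 0.001, -1.0]]
force: [-0.1, 0.2, -1.5]
opening: 0.176
grasp_force: 29.8
```

```bash
python3 - <<'E'
from h import *
s=read_state(); R=np.array(s["tcp_rot"]); p=np.array(s["position"]); print(p,s["force"])
print("yaw",np.degrees(np.arctan2(-R[0,0],R[1,0])),"shift mm tool",1000*R.T@(np.array([.4606,.1279,p[2]])-p))
E
```

```text
[0.46017269 0.12771663 0.15485016] [-0.08460239  0.17238898 -1.52245509]
yaw -10.884382692165826 shift mm tool [2.60760639e-01 3.85001439e-01 2.90791197e-04]
```

Emit:
drive_tool([
  [[0.3,0.3,4],[0,0,0]],
  [[0,0,4],[0,0,0]],
  [[0,0,3],[0,0,0]],
  [[0,0,2],[0,0,0]],
  [[0,0,0],[0,0,0]],
])

```text
time_s: 7.15
position: [0.4601, 0.1279, 0.1411]
tcp_rot: [[0.189, 0.982, -0.001], [0.982, -0.189, -0.0], [-0.0, -0.001, -1.0]]
force: [0.0, -0.4, -1.7]
opening: 0.18
grasp_force: 29.8
```

Mouth is about 5 mm below the spindle top and no contact force; continue.

Emit:
drive_tool([
  [[0,0,3],[0,0,0]],
  [[0,0,3],[0,0,0]],
  [[0,0,3],[0,0,0]],
  [[0,0,2],[0,0,0]],
  [[0,0,0],[0,0,0]],
])

```text
time_s: 7.65
position: [0.4601, 0.1279, 0.1302]
tcp_rot: [[0.189, 0.982, -0.001], [0.982, -0.189, 0.0], [-0.0, -0.001, -1.0]]
force: [0.7, -0.1, -1.9]
opening: 0.181
grasp_force: 29.8
```

Emit:
drive_tool([
  [[0,0,0.7],[0,0,0]],
  [[0,0,0.7],[0,0,0]],
  [[0,0,0],[0,0,0]],
])

```text
time_s: 7.95
position: [0.4605, 0.1279, 0.1295]
tcp_rot: [[0.189, 0.982, 0.0], [0.982, -0.189, -0.0], [0.0, 0.0, -1.0]]
force: [-0.5, -0.1, 1.6]
opening: 0.18
grasp_force: 29.8
```

```bash
python3 - <<'E'
from h import *
s=read_state(); print(s["position"],s["force"],s["moment"],s["joint_positions"])
E
```

```text
[0.4605416  0.12794933 0.12950708] [-0.48134423 -0.13645002  1.62951936] [0.00316309 0.15303861 0.00498078] [ 2.09913707e+00  2.76554690e+01  1.08053086e+02 -1.49266719e-03
  4.42648517e+01  1.29840688e+01]
```

Seated. Turn anticlockwise.

Emit:
drive_tool([
  [[0,0,0],[0,0,-0.05]],
  [[0,0,0],[0,0,-0.1]],
  [[0,0,0],[0,0,-0.1]],
  [[0,0,0],[0,0,-0.1]],
  [[0,0,0],[0,0,-0.1]],
])

```text
time_s: 8.45
position: [0.46, 0.1282, 0.1295]
tcp_rot: [[-0.26, 0.965, -0.001], [0.965, 0.26, 0.001], [0.001, -0.0, -1.0]]
force: [-1.4, 0.8, 3.6]
opening: 0.182
grasp_force: 29.8
```

```bash
cat > st.py <<'E'
from h import *
s=read_state(); R=np.array(s["tcp_rot"]);print(s["position"],np.round(s["force"],1),np.round(s["moment"],3),"yaw",np.degrees(np.arctan2(-R[0,0],R[1,0])),s["joint_positions"][5],s["time_s"])
E
python3 st.py
```

```text
[0.46001003 0.12818644 0.12947435] [-1.4  0.8  3.6] [ 0.154  0.308 -0.044] yaw 15.094660704215782 -13.019373788694523 8.45
```

Turning with about 0.05 N m resistance, as expected.

Emit:
drive_tool([
  [[0,0,0],[0,0,-0.1]],
  [[0,0,0],[0,0,-0.1]],
  [[0,0,0],[0,0,-0.1]],
  [[0,0,0],[0,0,-0.1]],
  [[0,0,0],[0,0,-0.1]],
])

```text
time_s: 8.95
position: [0.4599, 0.1279, 0.1295]
tcp_rot: [[-0.692, 0.722, -0.001], [0.722, 0.692, -0.0], [0.001, -0.001, -1.0]]
force: [-1.3, 0.1, 2.8]
opening: 0.18
grasp_force: 29.8
```

Emit:
drive_tool([
  [[0,0,0],[0,0,-0.1]],
  [[0,0,0],[0,0,-0.1]],
  [[0,0,0],[0,0,-0.1]],
  [[0,0,0],[0,0,0]],
])

```text
time_s: 9.35
position: [0.4599, 0.1277, 0.1295]
tcp_rot: [[-0.872, 0.489, -0.001], [0.489, 0.872, -0.001], [0.0, -0.001, -1.0]]
force: [-1.4, 0.2, 3.8]
opening: 0.182
grasp_force: 29.8
```

```bash
python3 st.py
```

```text
[0.45993967 0.12771061 0.12945293] [-1.4  0.2  3.8] [-0.229  0.342 -0.012] yaw 60.74467056493781 -58.625213255841345 9.35
```

Emit:
drive_tool([
  [[0,0,0],[0,0,-0.08]],
  [[0,0,0],[0,0,-0.08]],
  [[0,0,0],[0,0,-0.08]],
  [[0,0,0],[0,0,-0.04]],
])

```text
time_s: 9.75
position: [0.46, 0.1275, 0.1295]
tcp_rot: [[-0.974, 0.229, -0.001], [0.229, 0.974, -0.001], [0.0, -0.001, -1.0]]
force: [-2.3, -1.9, 3.7]
opening: 0.178
grasp_force: 29.8
```

```bash
python3 st.py
```

```text
[0.45999424 0.12754052 0.12945115] [-2.3 -1.9  3.7] [-0.403  0.334 -0.099] yaw 76.79105515210482 -74.6612118043537 9.75
```

Emit:
drive_tool([
  [[0,0,0],[0,0,-0.04]],
  [[0,0,0],[0,0,-0.04]],
  [[0,0,0],[0,0,-0.04]],
])

```text
time_s: 10.05
position: [0.4601, 0.1275, 0.1295]
tcp_rot: [[-0.994, 0.111, -0.0], [0.111, 0.994, -0.001], [0.0, -0.001, -1.0]]
force: [-1.7, -2.3, 3.1]
opening: 0.181
grasp_force: 29.8
```

```bash
python3 st.py
```

```text
[0.4600742  0.12746868 0.12947114] [-1.7 -2.3  3.1] [-0.452  0.347 -0.078] yaw 83.62869560725814 -81.49701367341962 10.05
```

Emit:
drive_tool([
  [[0,0,0],[0,0,-0.03]],
  [[0,0,0],[0,0,-0.03]],
  [[0,0,0],[0,0,0]],
])

```text
time_s: 10.35
position: [0.4602, 0.1276, 0.1294]
tcp_rot: [[-0.999, 0.05, -0.0], [0.05, 0.999, -0.001], [0.0, -0.001, -1.0]]
force: [-2.2, -2.4, 5.4]
opening: 0.18
grasp_force: 29.9
```

```bash
python3 st.py
```

```text
[0.46023393 0.12757839 0.12939623] [-2.2 -2.4  5.4] [-0.6    0.371 -0.045] yaw 87.1091998694883 -84.98577895364629 10.35
```

Emit:
drive_tool([
  [[0,0,0],[0,0,-0.03]],
  [[0,0,0],[0,0,-0.02]],
  [[0,0,0],[0,0,0]],
])

```text
time_s: 10.65
position: [0.4602, 0.1276, 0.1294]
tcp_rot: [[-1.0, 0.001, -0.0], [0.001, 1.0, -0.001], [0.0, -0.001, -1.0]]
force: [-1.6, -3.6, 5.6]
opening: 0.177
grasp_force: 29.9
```

```bash
python3 st.py
```

```text
[0.46022996 0.12756715 0.12938763] [-1.6 -3.6  5.6] [-0.674  0.427 -0.084] yaw 89.96480954661976 -87.837649571277 10.65
```

Emit:
drive_tool([
  [[0,0,0],[0,0,-0.03]],
  [[0,0,0],[0,0,-0.02]],
  [[0,0,0],[0,0,0]],
])

```text
time_s: 10.95
position: [0.4603, 0.1276, 0.1294]
tcp_rot: [[-0.999, -0.049, -0.0], [-0.049, 0.999, -0.001], [0.0, -0.001, -1.0]]
force: [-2.1, -2.9, 5.9]
opening: 0.184
grasp_force: 29.9
```

```bash
python3 st.py
```

```text
[0.46028812 0.12760035 0.12936428] [-2.1 -2.9  5.9] [-0.658  0.342 -0.178] yaw 92.78833911812455 -90.6781859332616 10.95
```

Emit:
drive_tool([
  [[0,0,0],[0,0,-0.03]],
  [[0,0,0],[0,0,-0.02]],
  [[0,0,0],[0,0,0]],
])

```text
time_s: 11.25
position: [0.4603, 0.1277, 0.1293]
tcp_rot: [[-0.995, -0.098, -0.0], [-0.098, 0.995, -0.0], [0.0, -0.0, -1.0]]
force: [-2.4, -3.6, 5.2]
opening: 0.181
grasp_force: 30.0
```

```bash
python3 st.py; python3 - <<'E'
from h import *
im=capture("side")[:,:,::-1]; w=capture("wrist")[:,:,::-1]
cv2.imwrite("pics/turned.png",np.hstack([cv2.resize(im[160:300,220:360],(400,400),interpolation=cv2.INTER_CUBIC),cv2.resize(w[150:330,220:400],(400,400),interpolation=cv2.INTER_CUBIC)]))
E
```

```text
[0.46030831 0.12766953 0.12934371] [-2.4 -3.6  5.2] [-0.627  0.361 -0.288] yaw 95.62152409101381 -93.52558813565899 11.25
```

View pics/turned.png

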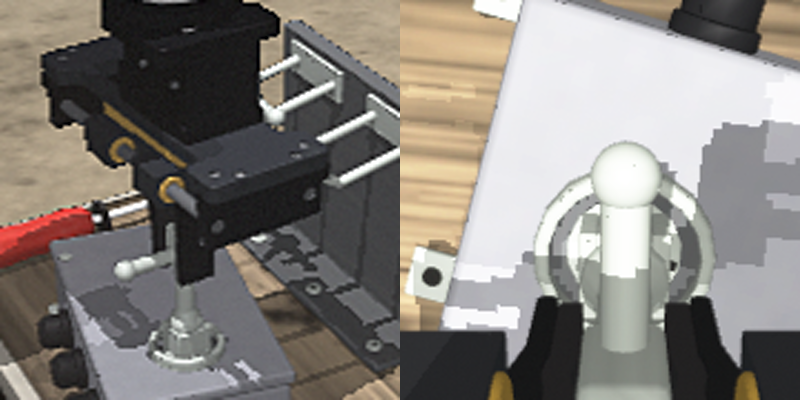

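The rising reaction (0.08 → 0.18 → 0.29 N m, well over the latch's friction) shows the stop is reached, with the key upright in the collar and bar along the gripper. Unwind the elastic twist (within the play), release, and lift.

Emit:
drive_tool([
  [[0,0,0],[0,0,0.04]],
  [[0,0,0],[0,0,0.04]],
  [[0,0,0],[0,0,0.03]],
  [[0,0,0],[0,0,0]],
])

```text
time_s: 11.75
position: [0.4604, 0.1277, 0.1294]
tcp_rot: [[-1.0, 0.011, 0.0], [0.011, 1.0, -0.001], [-0.0, -0.001, -1.0]]
force: [-2.5, -2.6, 4.8]
opening: 0.181
grasp_force: 29.9
```

```bash
python3 st.py
```

```text
[0.46036364 0.12770125 0.12940688] [-2.5 -2.6  4.8] [-0.524  0.313  0.028] yaw 89.35687317285357 -87.23089010905315 11.75
```

Emit:
drive_tool([
  [[0,0,0],[0,0,0]],
  [[0,0,0],[0,0,0]],
  [[0,0,0],[0,0,0]],
  [[0,0,0],[0,0,0]],
  [[0,0,0],[0,0,0]],
], gripper=0.5)

```text
time_s: 12.25
position: [0.4604, 0.1281, 0.129]
tcp_rot: [[-1.0, 0.011, 0.0], [0.011, 1.0, 0.0], [-0.0, 0.0, -1.0]]
force: [-0.8, -0.1, 0.0]
opening: 0.481
grasp_force: 0.0
```

Emit:
drive_tool([
  [[0,0,-5],[0,0,0]],
  [[0,0,-15],[0,0,0]],
  [[0,0,-25],[0,0,0]],
  [[0,0,-35],[0,0,0]],
  [[0,0,-35],[0,0,0]],
])

```text
time_s: 12.75
position: [0.4599, 0.128, 0.2454]
tcp_rot: [[-1.0, 0.011, -0.001], [0.011, 1.0, 0.0], [0.001, 0.0, -1.0]]
force: [1.4, 0.5, -0.3]
opening: 0.499
grasp_force: 0.0
```

Emit:
drive_tool([
  [[20,0,-20],[0,0,0]],
  [[30,0,0],[0,0,0]],
  [[0,0,0],[0,0,0]],
  [[0,0,0],[0,0,0]],
  [[0,0,0],[0,0,0]],
])

```text
time_s: 13.25
position: [0.4113, 0.1284, 0.2643]
tcp_rot: [[-1.0, 0.011, 0.001], [0.011, 1.0, 0.0], [-0.001, 0.0, -1.0]]
force: [0.2, -0.2, 0.3]
opening: 0.5
grasp_force: 0.0
```

```bash
python3 - <<'E'
from h import *
s=read_state(); c=proj(cam("wrist",s),[.4606,.1279,.16]);print(s["position"],s["time_s"],c,proj(cam("wrist",s),[.4606,.1279,.075]))
im=capture("side")[:,:,::-1]; w=capture("wrist")[:,:,::-1]
u,v=int(np.clip(c[0],70,570)),int(np.clip(c[1],70,410)); print(u,v)
cv2.imwrite("pics/final.png",np.hstack([cv2.resize(im[160:320,200:360],(400,400),interpolation=cv2.INTER_CUBIC),cv2.resize(w[v-70:v+70,u-70:u+70],(400,400),interpolation=cv2.INTER_CUBIC)]))
E
```

```text
[0.41129931 0.12844758 0.26433825] 13.25 [320.02013024 306.0583344 ] [320.12162344 266.10256806]
320 306
```

View pics/final.png

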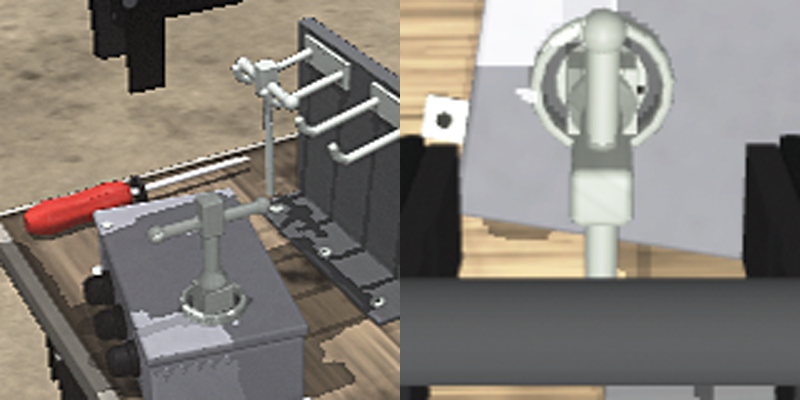

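Final picture: key stands upright on the spindle, hex key still hanging, screwdriver untouched. The latch's dark mark at crop (640,90) lets me verify the angle.

```bash
python3 - <<'E'
from h import *
s=read_state(); c=cam("wrist",s); im=capture("wrist")
g=im[255:280,325:345].mean(2); v,u=np.unravel_index(g.argmin(),g.shape); print(g.min())
m=g<g.min()+40; vv,uu=np.nonzero(m); u,v=325+uu.mean(),255+vv.mean(); print(u,v,m.sum())
for q in [(334,267.5),(u,v)]:
    P=atz(c,*q,.072); d=P[:2]-[.4606,.1279]; print(P,np.linalg.norm(d),np.degrees(np.arctan2(d[1],d[0])))
E
```

```text
43.0
333.5 267.5 4
[0.46289227 0.14079105 0.072     ] 0.013093268442539389 79.91712071137303
[0.46288673 0.1403245  0.072     ] 0.012633183149461302 79.57142366409535
```

The mark turned from −10.7° to +79.7°, a full quarter turn. Handing in.

```bash
python3 -c "
from rig import hand_in
print(hand_in())"
```

```text
the job is handed in; nothing more can be done
None
```

The panel key is standing upright on the latch spindle, and the latch is turned anticlockwise about 90° to its stop, so the door is unlocked. The hex key still hangs on its hook, the arm went nowhere near the other loose things, and the job was handed in at about 13 s of the 54 s allowed.

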